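# Feed the joint balls through the hopper and hold its sprung gate at the mark

### The arm

A 7-joint arm with a two-finger parallel gripper is mounted at the origin on the work surface. World frame = base frame: x ahead of the robot, y to its left, z up, the work surface at z = 0. Lengths are in mm, angles in degrees, forces in N, time in s.
With the tool pointing down it reaches from about 425 to 825 mm from the base axis. Payload 3.6 kg.
Tool frame: the origin (TCP) lies at the very end of the fingers, on their centre line; the grasp point (between the pads) lies 19 mm behind it; z points along the fingers, y is the line along which they close (so a half turn about z gives the same grasp; the last joint's range is limited). The gripper opens to 93 mm and grips with 3 to 60 N. Pads are 15 mm wide; open, the fingers measure 128 mm over their backs; the gripper's body (75 mm by 188 mm) begins 65 mm behind the grasp point.
Start: joints at [71.133, 35.231, -0.722, 81.555, 0.464, 63.22, -2.315], TCP at [193.838, -620.394, 218.64] pointing down, gripper open.
Joint ranges: [-178.69, 178.69], [-17.37, 117.87], [-77.05, 75.6], [15.02, 138.74], [-78.02, 258.01], [0.78, 113.62], [-162.83, 162.83]. Speed limits (degrees/s): [159.86, 159.86, 180, 180, 180, 180, 180].

### API

Orientations are given as a 3x3 rotation matrix whose columns are the frame's x, y, z axes.
In Python, from cell import manip gives the robot as it stands.
- The arm moves only by the shell command python3 -m inch 'ROWS' [FORCE]. ROWS is JSON, one flat list of numbers, 7 for each row, row after row: the finger opening in m, from 0 to 0.093, then the shift along the world's x, y, z in m, then the turn, a rotation vector about the world's x, y, z in rad. A call has 1 to 8 rows; each row is the pose to reach, as a shift and turn from the pose commanded when the call began; what a row does not reach only later rows make up. A row lasts 1/8 s, in which the tool goes at most 62.5 mm and 10.7 degrees, less where a joint would pass 70% of its speed; a pose out of reach is approached as far as the arm can. A call with a gripper value outside its range is refused whole. The fingers move at their own pace and stop on an object; FORCE is the grip in N (left out, the last holds). Time passes only in rows, so rows that repeat a pose let the fingers close. It gives the time, the measured TCP pose, the force, the opening and the grip force at its end, in the units of the state.
- manip.observe(): the state, without advancing time (a new reading comes with each control period).
- manip.get_image(name): name is "scene" or "top" or "wrist"; returns the picture (480x640x3 uint8, red, green, blue); there is no depth.
- manip.camera_info(name): a dict with "K" (3x3 intrinsics, pixels), "position" and "orientation" of the camera in the world; the wrist camera has in their place "hand_eye" (4x4, takes a point from camera to tool coordinates, whose origin is the TCP and whose axes are the flange's). Camera axes: x right, y up, looking along -z (the intrinsics and any distortion apply to the point x, -y, -z); pixel columns grow to the right and rows downward; lengths in mm; the calibration is good to about 2 mm. A picture is of the moment at which its call begins: read the wrist's pose just before it. camera_info takes no time and is no camera call.
- manip.close_job(): hands the job in; it is judged then, once.
The state is a dict: "time_s": time; "joint_pos": joint angles; "joint_velocities": joint speeds; "joint_efforts": joint torques, N m; "position": TCP position; "tcp_rot": TCP orientation; "wrist_force": force on the tool from outside, world axes, zero at the start; "torque": the same for the moment, N m; "gripper_width": finger opening in mm; "finger_force": force on a finger pad.
Only numpy, scipy, OpenCV 4.12 (cv2) and the standard library are available. Lean on these libraries where they do the work, as an engineer would, in place of code of your own. Each camera call takes 0.05 s, during which the arm holds its last target. There are 200 camera calls.

### The job

Tip all six steel balls out of the cup into the hopper's funnel while its gate is shut, and stand the empty cup upright on the bench again, let go. Then pull the hopper's spring-return gate out by its handle until the gate's front edge is level with the line on the rails, so that all the balls drop through into the tray, and finish while still holding the gate there: do not let go of the handle. Leave the gear, wrench, spray can and bearing ring where they are.

Things in the scene. Friction and masses are not known exactly. Their poses are not given: they have to be found in the camera images.
- hopper: sheet-metal ball hopper fixed to the bench. Origin: on the bench below the funnel's centre; z up; its -x is its front, the way the gate is pulled. Base plate x -215 to +175, 130 mm wide, 6 mm high. Funnel on four posts, outside 128 x 128 mm, rim 175 mm up. Two gate rails, 10 mm wide, at y -36 and +36 mm, tops 98 mm up, run forward to x -215 mm. A chute leads back (+x) to the tray
- mouth (a point): centre of the funnel's open mouth, at rim height, 175 mm above the bench; the opening is 120 x 120 mm; under a 35 mm straight collar the walls slope at 50 degrees to a 56 mm square throat, closed from below by the gate 98 mm above the bench
- tray (a point): centre of the inner floor of the hopper's open catch tray, 6 mm above the bench, 118 mm behind the funnel's centre; inside about 104 x 100 mm, walls up to 36 mm (back wall 56 mm) above the bench
- gate (a joint): how far the hopper's gate is pulled out, m: 0 shut, grows towards the front (hopper -x), stop at 0.075. A spring draws it shut: 3 N at 0, 8 N at 0.060, plus 0.5 N friction. The gate is a plate with a square port: at 0.060 the port lies right under the throat and the gate's front edge is at the mark; farther out it closes again
- gate_edge (a point): middle of the top front edge of the gate plate (60 mm wide there, between the rails), 98 mm above the bench; 135 mm in front of the funnel's centre when shut; moves with the gate
- mark (a point): the scribed mark: a fine pale line across the top of both rails, 195 mm in front of the funnel's centre, 98 mm up; this point lies midway between the rails. The gate's front edge comes level with it at a pull of 60 mm
- handle (a point): the gate's handle: an upright dark block fixed on the gate plate near its front edge, 28 mm along the pull direction (its x), 16 mm across (its y), 46 mm high. The point: centre of its underside, on the gate plate, 98 mm above the bench, 118 mm in front of the funnel's centre when shut; its top is 144 mm up. Axes parallel to the hopper's
- cup: plain straight round steel cup with the balls in it, standing loose on the bench: 60 mm outside diameter, 70 mm high, 4 mm wall, 5 mm floor, about 0.14 kg. Origin: centre of its underside; z: up through its mouth
- ball0: steel joint ball number 1 of six, 16 mm diameter, 17 g, in the cup at the start. Origin: its centre
- ball1: steel joint ball number 2 of six, 16 mm diameter, 17 g, in the cup at the start. Origin: its centre
- ball2: steel joint ball number 3 of six, 16 mm diameter, 17 g, in the cup at the start. Origin: its centre
- ball3: steel joint ball number 4 of six, 16 mm diameter, 17 g, in the cup at the start. Origin: its centre
- ball4: steel joint ball number 5 of six, 16 mm diameter, 17 g, in the cup at the start. Origin: its centre
- ball5: steel joint ball number 6 of six, 16 mm diameter, 17 g, in the cup at the start. Origin: its centre
- gear: a loose toothed transmission gear 88 mm across and 33 mm high, flat on the bench to the left; a bystander. Origin: centre of its underside
- wrench: a steel wrench lying on the bench to the right; a bystander. Origin: on its underside, on the bench
- spray: an upright spray can, 60 mm across and 170 mm high, far on the right; a bystander. Origin: centre of its underside
- bearing: a plain steel bearing ring, 72 mm across and 18 mm high, flat on the bench far on the left; a bystander. Origin: centre of its underside
Things that resemble listed ones, but are neither listed nor needed, are in the scene too. Of the things like the cup, leave any that is orange; of the rest the smaller one is meant.

How it is judged:
By the outcome, as a careful person would: the job done as asked, in the order asked, and still so for the second after the job is handed in, while the arm keeps its last pose, push and grip.
It also fails if it takes over 72 s, if anything falls off the work surface, if the arm or the gripper's body presses on something with over 40 N, if the wrist force passes 120 N, or if a joint passes its speed limit or range.

## Working session

There is one attempt and no reset: what is moved stays moved. The work goes in short steps, Python scripts to look and compute and a shell command to move; the robot and the scene stay as the last step left them, time stands still between calls to the robot, and variables do not carry over. Pictures are saved under pics/ and viewed, at most 10 in all, crops included, and the job is handed in when it is done.

```bash
mkdir -p pics; ls; python3 - <<'E'
from cell import manip
import cv2,numpy as np
np.set_printoptions(precision=4,suppress=True)
for n in("scene","top"):
    im=manip.get_image(n);cv2.imwrite(f"pics/{n}0.png",im[:,:,::-1])
for n in("scene","top","wrist"): print(n,manip.camera_info(n))
s=manip.observe();print(s)
E
```

```text
pics
scene {'K': array([[476.0228,   0.    , 321.2246],
       [  0.    , 476.0228, 240.6015],
       [  0.    ,   0.    ,   1.    ]]), 'position': array([1256.0234,   48.5222,  854.1016]), 'orientation': array([[-0.0915, -0.7273,  0.6802],
       [ 0.9958, -0.064 ,  0.0655],
       [-0.0042,  0.6833,  0.7301]])}
top {'K': array([[598.2684,   0.    , 325.5426],
       [  0.    , 598.2684, 229.3606],
       [  0.    ,   0.    ,   1.    ]]), 'position': array([ 461.1679,   -3.3311, 1395.2529]), 'orientation': array([[-0.001 ,  0.9967, -0.0813],
       [-1.    , -0.0014, -0.0049],
       [-0.005 ,  0.0812,  0.9967]])}
wrist {'K': array([[364.3211,   0.    , 318.2844],
       [  0.    , 364.3211, 238.4146],
       [  0.    ,   0.    ,   1.    ]]), 'hand_eye': array([[   0.0003,    0.9556,    0.2946,   83.6207],
       [   1.    ,   -0.0004,    0.0003,    1.6097],
       [   0.0004,    0.2946,   -0.9556, -166.1598],
       [   0.    ,    0.    ,    0.    ,    1.    ]])}
{'time_s': 0.1, 'joint_pos': array([71.1333, 35.2819, -0.7213, 81.6293,  0.4665, 63.2207, -2.3154]), 'joint_velocities': array([-0.0015, -0.2038, -0.0243, -0.2687, -0.0081,  0.0408,  0.0062]), 'joint_efforts': array([  0.0007, -46.0043,   0.2093, -16.6245,  -0.0613,   0.0169,
         0.0001]), 'position': array([ 193.5949, -619.7703,  217.6341]), 'tcp_rot': array([[ 0.9545,  0.2982, -0.0007],
       [ 0.2982, -0.9545,  0.0021],
       [-0.0001, -0.0022, -1.    ]]), 'wrist_force': array([-0.3882,  0.5831, -0.5848]), 'torque': array([ 0.025 ,  0.0153, -0.0291]), 'finger_force': 0.0, 'gripper_width': 92.9233708888353}
```

View pics/scene0.png

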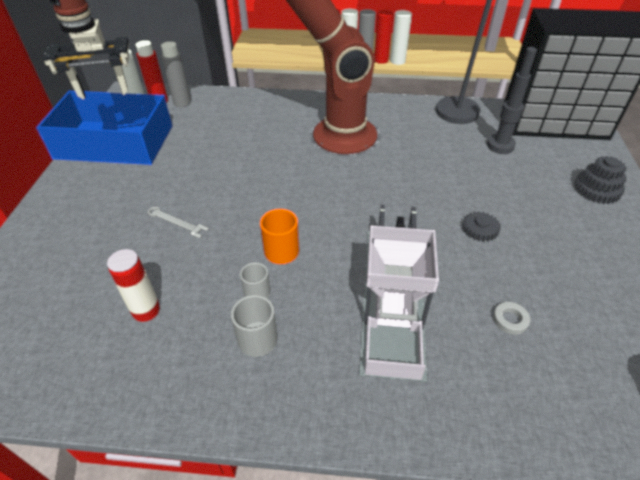

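View pics/top0.png

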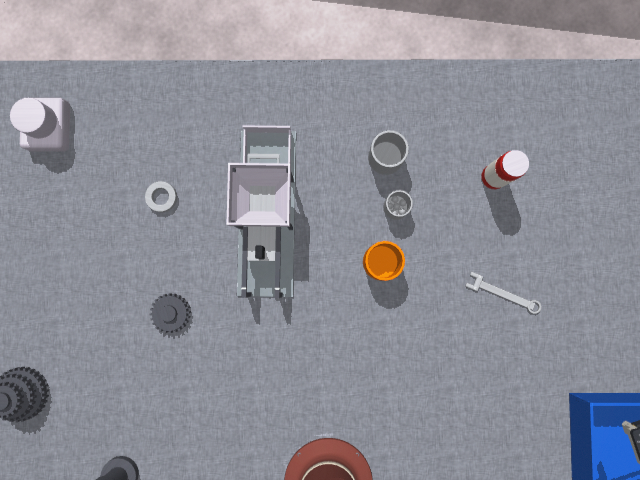

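The scene view shows the hopper with its front facing the robot. In the top view the small grey cup holding the balls is at about (399,203), the large grey cup at (389,149) and the orange cup at (384,261). The funnel is at about (259,195) and the handle at (260,252).

```bash
cat > h.py <<'E'
import numpy as np,cv2
from cell import manip
np.set_printoptions(precision=3,suppress=True)
def cast(name,px,z,state=None):
    c=manip.camera_info(name);px=np.atleast_2d(np.array(px,float))
    d=np.c_[px,np.ones(len(px))]@np.linalg.inv(c["K"]).T*[1,-1,-1]
    if name=="wrist":
        H=c["hand_eye"];R=state["tcp_rot"]@H[:3,:3];p=state["position"]+state["tcp_rot"]@H[:3,3]
    else: R=c["orientation"];p=c["position"]
    d=d@R.T
    return p+d*((z-p[2])/d[:,2])[:,None]
def proj(name,P,state=None):
    c=manip.camera_info(name)
    if name=="wrist":
        H=c["hand_eye"];R=state["tcp_rot"]@H[:3,:3];p=state["position"]+state["tcp_rot"]@H[:3,3]
    else: R=c["orientation"];p=c["position"]
    q=((np.atleast_2d(P)-p)@R)*[1,-1,-1]; q=q@c["K"].T
    return q[:,:2]/q[:,2:]
E
python3 - <<'E'
from h import *
im=cv2.imread("pics/top0.png")
c=cv2.resize(im[120:304,220:440],None,fx=3.2,fy=3.2,interpolation=cv2.INTER_CUBIC)
cv2.imwrite("pics/crop1.png",c)
# cup rim circle
g=cv2.cvtColor(im,cv2.COLOR_BGR2GRAY)
sub=cv2.resize(g[180:226,376:422],None,fx=4,fy=4,interpolation=cv2.INTER_CUBIC)
ci=cv2.HoughCircles(sub,cv2.HOUGH_GRADIENT,1.5,100,param1=100,param2=20,minRadius=42,maxRadius=64)
print(ci)
for x,y,r in ci[0][:1]: 
    p=[(x+.5)/4-.5+376,(y+.5)/4-.5+180]; print(p,r/4,cast("top",p,70))
# handle blob
hs=g[236:266,250:272]<70
ys,xs=np.nonzero(hs);print("handle px",xs.mean()+250,ys.mean()+236,xs.min()+250,xs.max()+250,ys.min()+236,ys.max()+236)
print(im[195,210:235].tolist())
E
```

```text
[[[89.25 92.25 49.8 ]]]
[np.float32(397.9375), np.float32(202.6875)] 12.45 [[ 628.635 -158.302   70.   ]]
handle px 259.85714285714283 252.0 255 264 246 258
[[165, 154, 151], [162, 152, 148], [169, 159, 157], [159, 150, 146], [156, 144, 142], [150, 141, 138], [147, 138, 135], [153, 143, 140], [161, 151, 147], [157, 147, 143], [169, 158, 155], [170, 158, 154], [156, 145, 143], [153, 143, 140], [147, 138, 135], [151, 141, 140], [157, 146, 145], [222, 210, 215], [236, 226, 230], [149, 138, 144], [107, 99, 104], [104, 97, 101], [139, 128, 134], [141, 130, 136], [137, 127, 132]]
```

View pics/crop1.png

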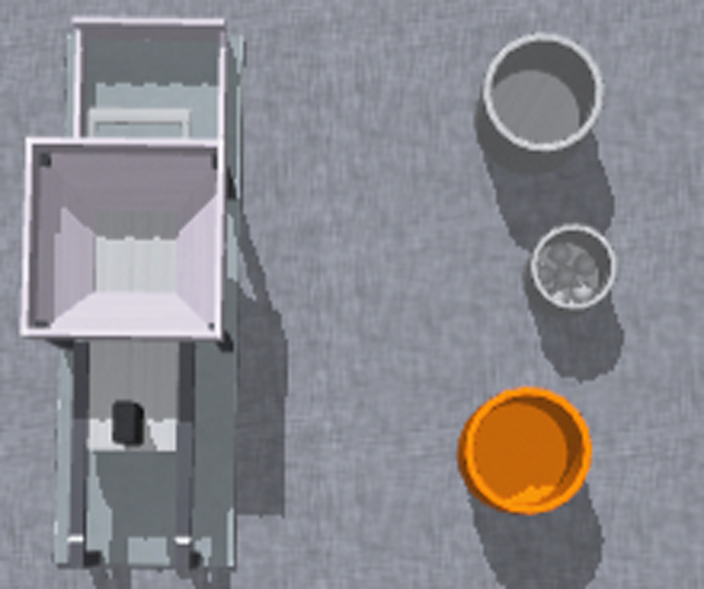

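The crop (3.2x, offset 220,120) gives the cup rim centred at (573,267) and the funnel corners at (26,139), (225,138), (222,338) and (21,337). The mark ticks are at (76,540) and (183,541). The handle block spans about (112–144, 400–446).

```bash
python3 - <<'E'
from h import *
f=lambda *a:[(x/3.2+220-.3,y/3.2+120-.3) for x,y in a]
c=cast("top",f((573,267)),70);print("cup",c, "z0 dist",np.linalg.norm(c[0,:2]))
q=cast("top",f((26,139),(225,138),(222,338),(21,337)),175);print(q);m=q.mean(0);print("mouth",m)
fr=(q[2]+q[3])/2-(q[0]+q[1])/2;print("front dir",fr/np.linalg.norm(fr),np.linalg.norm(fr),np.degrees(np.arctan2(fr[1],-fr[0])))
k=cast("top",f((76,540),(183,541)),98);print("mark",k,k.mean(0),np.linalg.norm(k[0]-k[1]))
print("handle top", cast("top",f((112,400),(144,400),(144,446),(112,446),(128,404),(128,422),(128,445)),144))
for n,z in(("bigcup",90),): print(cast("top",f((542,93)),z),cast("top",f((526,451)),z))
d=k.mean(0)-m;print("axis",d,np.linalg.norm(d[:2]),np.degrees(np.arctan2(d[1],-d[0])))
E
```

```text
cup [[ 627.622 -160.129   70.   ]] z0 dist 647.7270320589556
[[698.263 204.455 175.   ]
 [698.658  75.891 175.   ]
 [569.05   77.321 175.   ]
 [569.883 206.088 175.   ]]
mouth [633.964 140.939 175.   ]
front dir [-1.     0.012  0.   ] 129.00285815448183 0.6802361580919136
mark [[439.147 180.44   98.   ]
 [438.406 108.193  98.   ]] [438.776 144.316  98.   ] 72.25100634017144
handle top [[531.144 151.258 144.   ]
 [531.116 130.295 144.   ]
 [501.021 130.077 144.   ]
 [501.046 151.    144.   ]
 [528.508 140.755 144.   ]
 [516.721 140.662 144.   ]
 [501.686 140.543 144.   ]]
[[ 746.258 -137.676   90.   ]] [[ 499.027 -124.399   90.   ]]
axis [-195.187    3.377  -77.   ] 195.21641784636688 0.9913141807299841
```

```bash
cat >> h.py <<'E'
from scipy.spatial.transform import Rotation as Ro
def tool(phi,dn,xup=1):
    p,d=np.radians([phi,dn]);z=np.array([np.sin(p)*np.cos(d),np.cos(p)*np.cos(d),-np.sin(d)])
    y=xup*np.array([np.cos(p),-np.sin(p),0]);return np.c_[np.cross(y,z),y,z]
def need(R,P):
    s=manip.observe();rv=Ro.from_matrix(R@s["tcp_rot"].T).as_rotvec()
    print("shift m",(np.array(P)-s["position"])/1000,"turn",rv,"deg",np.degrees(np.linalg.norm(rv)))
def st():
    s=manip.observe();print(s["time_s"],"j",s["joint_pos"],"p",s["position"],"F",s["wrist_force"],"w",s["gripper_width"],s["finger_force"]);print(s["tcp_rot"])
E
python3 - <<'E'
from h import *
R=tool(18,20);t=R[:,2];g=np.array([627.6,-160.1,45])
print(t,g+19*t,g+19*t-130*t)
need(R,g+19*t-120*t+[0,0,200])
need(R,[520,-420,330])
E
```

```text
[ 0.29   0.894 -0.342] [ 633.117 -143.12    38.502] [ 595.368 -259.301   82.964]
shift m [0.405 0.369 0.062] turn [ 0.887 -0.9    0.827] deg 86.55738100269531
shift m [0.326 0.2   0.112] turn [ 0.887 -0.9    0.827] deg 86.55738100269531
```

```bash
python3 -m inch '[0.09,0.04,0.025,0.03,0.11,-0.11,0.10, 0.09,0.08,0.05,0.06,0.22,-0.22,0.205, 0.09,0.12,0.075,0.09,0.33,-0.33,0.31, 0.09,0.16,0.1,0.112,0.44,-0.45,0.41, 0.085,0.2,0.125,0.112,0.55,-0.56,0.51, 0.08,0.24,0.15,0.112,0.66,-0.67,0.62, 0.08,0.28,0.175,0.112,0.77,-0.78,0.72, 0.08,0.326,0.2,0.112,0.887,-0.9,0.827]' 40; python3 -c "
from h import *
st()"
```

```text
time_s: 1.1
position: [519.9, -421.2, 330.1]
tcp_rot: [[0.114, 0.948, 0.297], [0.329, -0.318, 0.889], [0.937, -0.003, -0.348]]
wrist_force: [0.4, 0.1, 0.4]
gripper_width: 79.9
finger_force: 0.0
1.1 j [ 67.918  60.512 -32.642  48.099 -34.567 108.267  21.278] p [ 519.894 -421.222  330.062] F [0.403 0.148 0.439] w 79.85940226866778 0.0
[[ 0.114  0.948  0.297]
 [ 0.329 -0.318  0.889]
 [ 0.937 -0.003 -0.348]]
```

```bash
python3 -m inch '[0.08,0.026,0.057,-0.027,0,0,0, 0.08,0.052,0.114,-0.054,0,0,0, 0.08,0.078,0.171,-0.08,0,0,0, 0.08,0.078,0.171,-0.13,0,0,0, 0.08,0.078,0.171,-0.18,0,0,0, 0.08,0.078,0.171,-0.21,0,0,0, 0.08,0.078,0.171,-0.21,0,0,0]'; python3 - <<'E'
from h import *
st();s=manip.observe();im=manip.get_image("wrist");cv2.imwrite("pics/w1.png",im[:,:,::-1])
print(proj("wrist",[[627.6,-160.1,70],[627.6,-160.1,0]],s))
E
```

```text
time_s: 1.98
position: [596.3, -249.0, 117.2]
tcp_rot: [[0.121, 0.948, 0.294], [0.329, -0.318, 0.889], [0.937, -0.011, -0.35]]
wrist_force: [-0.5, 0.1, 0.4]
gripper_width: 79.4
finger_force: 0.0
1.975 j [ 60.375  66.376 -32.528  75.883 -34.478  75.83   37.86 ] p [ 596.335 -248.952  117.173] F [-0.454  0.102  0.446] w 79.42574793862975 0.0
[[ 0.121  0.948  0.294]
 [ 0.329 -0.318  0.889]
 [ 0.937 -0.011 -0.35 ]]
[[318.549 250.506]
 [319.294 310.136]]
```

View pics/w1.png

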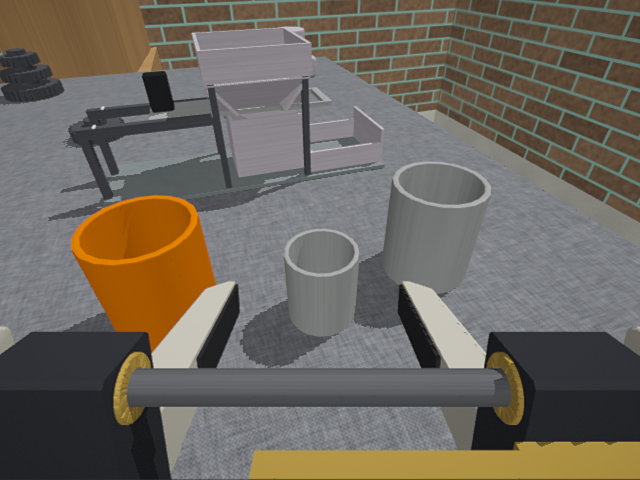

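The cup rim is centred at (321,252), against a prediction of (318.5,250.5), so the cup is about 2 mm further right. The fingers straddle it, clear of the orange cup.

```bash
python3 -m inch '[0.08,0.009,0.016,-0.044,0,0,0, 0.08,0.017,0.041,-0.054,0,0,0, 0.08,0.025,0.066,-0.064,0,0,0, 0.08,0.033,0.09,-0.073,0,0,0, 0.08,0.038,0.105,-0.079,0,0,0, 0.08,0.038,0.105,-0.079,0,0,0]' 30; python3 -m inch '[0.05,0,0,0,0,0,0, 0.05,0,0,0,0,0,0, 0.05,0,0,0,0,0,0, 0.05,0,0,0,0,0,0, 0.05,0,0,0,0,0,0, 0.05,0,0,0,0,0,0]' 30; python3 -c "
from h import *
st()"
```

```text
time_s: 2.78
position: [636.3, -143.3, 42.9]
tcp_rot: [[0.114, 0.949, 0.295], [0.332, -0.316, 0.889], [0.937, -0.003, -0.351]]
wrist_force: [-0.0, 0.5, 0.6]
gripper_width: 80.2
finger_force: 0.0
time_s: 3.52
position: [636.0, -144.8, 41.8]
tcp_rot: [[0.116, 0.948, 0.297], [0.332, -0.319, 0.888], [0.936, -0.004, -0.352]]
wrist_force: [-1.6, -1.9, 1.4]
gripper_width: 59.1
finger_force: 30.0
3.525 j [ 54.287  71.271 -34.654  82.986 -37.591  61.334  43.241] p [ 635.996 -144.767   41.779] F [-1.595 -1.934  1.372] w 59.090567964912054 29.99757139245048
[[ 0.116  0.948  0.297]
 [ 0.332 -0.319  0.888]
 [ 0.936 -0.004 -0.352]]
```

```bash
python3 -m inch '[0.05,0,0,0.03,0,0,0, 0.05,0,0,0.08,0,0,0, 0.05,0,0,0.13,0,0,0, 0.05,0,0.02,0.18,0,0,0.1, 0.05,0,0.04,0.23,0,0,0.2, 0.05,0,0.06,0.26,0,0,0.32, 0.05,0,0.06,0.26,0,0,0.32]' 35; python3 -c "
from h import *
st()"; python3 -m inch '[0.05,0,0,0,0,0.08,0, 0.05,0,0,0,0,0.16,0, 0.05,0,0,0,0,0.16,0]'; python3 -c "
from h import *
st()"
```

```text
time_s: 4.4
position: [637.3, -80.7, 303.6]
tcp_rot: [[-0.001, 1.0, -0.0], [0.352, 0.001, 0.936], [0.936, 0.001, -0.352]]
wrist_force: [-0.1, 0.3, -2.8]
gripper_width: 59.1
finger_force: 35.0
4.4 j [ 46.51   55.051 -39.193  70.12  -34.294  87.036  24.36 ] p [637.29  -80.707 303.63 ] F [-0.13   0.288 -2.756] w 59.084130197334495 34.997577094472945
[[-0.001  1.    -0.   ]
 [ 0.352  0.001  0.936]
 [ 0.936  0.001 -0.352]]
time_s: 4.78
position: [635.3, -85.8, 297.8]
tcp_rot: [[0.159, 0.986, -0.053], [0.352, -0.007, 0.936], [0.922, -0.168, -0.348]]
wrist_force: [0.3, 0.6, -2.4]
gripper_width: 59.0
finger_force: 35.0
4.775 j [ 44.54   56.17  -36.468  67.052 -34.356  91.582  15.48 ] p [635.321 -85.758 297.805] F [ 0.269  0.574 -2.41 ] w 58.97071066079395 34.998400644399226
[[ 0.159  0.986 -0.053]
 [ 0.352 -0.007  0.936]
 [ 0.922 -0.168 -0.348]]
```

```bash
python3 -m inch '[0.05,-0.005,0.03,0,0,-0.08,0, 0.05,-0.01,0.07,0,0,-0.16,0, 0.05,-0.015,0.11,0,0,-0.16,0, 0.05,-0.02,0.15,0,0,-0.16,0, 0.05,-0.025,0.19,0,0,-0.16,0, 0.05,-0.031,0.22,0,0,-0.16,0, 0.05,-0.031,0.232,0,0,-0.16,0, 0.05,-0.031,0.232,0,0,-0.16,0]'; python3 -c "
from h import *
st()"
```

```text
time_s: 5.78
position: [604.9, 146.9, 300.7]
tcp_rot: [[0.006, 1.0, 0.003], [0.352, -0.005, 0.936], [0.936, -0.005, -0.352]]
wrist_force: [0.6, -0.1, -2.9]
gripper_width: 58.8
finger_force: 35.0
5.775 j [ 36.994  47.576 -44.764  93.149 -44.468  61.406  28.176] p [604.869 146.945 300.741] F [ 0.576 -0.136 -2.885] w 58.771733345299175 34.99735023826361
[[ 0.006  1.     0.003]
 [ 0.352 -0.005  0.936]
 [ 0.936 -0.005 -0.352]]
```

```bash
python3 -m inch '[0.05,0,0,-0.02,0.1,0,0, 0.05,0,0,-0.045,0.2,0,0, 0.05,0,0,-0.063,0.2,0,0, 0.05,0,0,-0.063,0.2,0,0]'; python3 -m inch '[0.05,0,0,0,0,0.16,-0.024, 0.05,0,0,0,0,0.32,-0.048, 0.05,0,0,0,0,0.48,-0.072, 0.05,0,0,0,0,0.64,-0.096, 0.05,0,0,0,0,0.8,-0.12, 0.05,0,0,0,0,0.96,-0.144, 0.05,0,0,0,0,1.04,-0.156, 0.05,0,0,0,0,1.04,-0.156]'; python3 -c "
from h import *
st()
s=manip.observe();print('grasp',s['position']-19*s['tcp_rot'][:,2])"
```

```text
time_s: 6.28
position: [605.6, 146.3, 237.3]
tcp_rot: [[0.008, 1.0, 0.004], [0.159, -0.005, 0.987], [0.987, -0.007, -0.159]]
wrist_force: [-0.3, 1.8, -2.5]
gripper_width: 59.1
finger_force: 35.0
time_s: 7.28
position: [605.4, 148.6, 241.5]
tcp_rot: [[0.868, 0.497, -0.008], [0.085, -0.131, 0.988], [0.49, -0.858, -0.156]]
wrist_force: [1.0, 0.0, -2.0]
gripper_width: 59.2
finger_force: 35.0
7.275 j [ 32.833  55.542 -34.538  95.28  -57.184  68.347 -13.329] p [605.395 148.566 241.491] F [ 0.986  0.036 -2.003] w 59.224553964859524 35.00203683972359
[[ 0.868  0.497 -0.008]
 [ 0.085 -0.131  0.988]
 [ 0.49  -0.858 -0.156]]
grasp [605.553 129.799 244.454]
```

```bash
python3 -m inch '[0.05,0,0,0,0,0.12,-0.018, 0.05,0,0,0,0,0.25,-0.038, 0.05,0,0,0,0,0.38,-0.057, 0.05,0,0,0,0,0.53,-0.08, 0.05,0,0,0,0,0.69,-0.104, 0.05,0,0,0,0,0.86,-0.13, 0.05,0,0,0,0,1.03,-0.156, 0.05,0,0,0,0,1.2,-0.18]'; python3 -m inch '[0.05,0,0,0,0,0.13,-0.02, 0.05,0,0,0,0,0.13,-0.02, 0.05,0,0,0,0,0.13,-0.02, 0.05,0,0,0,0,0.13,-0.02, 0.05,0,0,0,0,0.13,-0.02, 0.05,0,0,0,0,0.13,-0.02, 0.05,0,0,0,0,0.13,-0.02, 0.05,0,0,0,0,0.13,-0.02]'; python3 - <<'E'
from h import *
st()
a=manip.get_image("scene")[180:400,300:460];b=manip.get_image("top")[110:330,200:360]
c=np.hstack([cv2.resize(a,(400,550),interpolation=2),cv2.resize(b,(400,550),interpolation=2)])
cv2.imwrite("pics/pour.png",c[:,:,::-1])
E
```

```text
time_s: 8.28
position: [605.1, 148.4, 240.9]
tcp_rot: [[0.765, -0.645, -0.009], [-0.084, -0.115, 0.99], [-0.639, -0.756, -0.142]]
wrist_force: [-0.5, 0.0, -2.2]
gripper_width: 59.3
finger_force: 35.0
time_s: 9.28
position: [604.9, 147.6, 238.6]
tcp_rot: [[0.674, -0.739, -0.008], [-0.1, -0.101, 0.99], [-0.732, -0.666, -0.142]]
wrist_force: [0.5, -0.8, -1.6]
gripper_width: 58.9
finger_force: 35.0
9.275 j [ 25.487  53.11  -20.711  95.658 -65.024  77.31  -84.57 ] p [604.854 147.603 238.599] F [ 0.482 -0.782 -1.642] w 58.9059849128002 34.99937096145004
[[ 0.674 -0.739 -0.008]
 [-0.1   -0.101  0.99 ]
 [-0.732 -0.666 -0.142]]
```

View pics/pour.png

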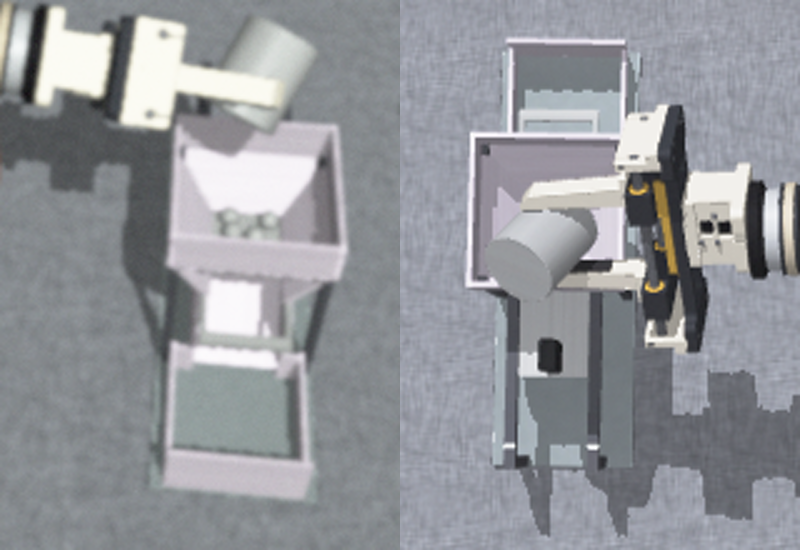

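The left half (scene view) shows the balls heaped in the funnel throat at about (250,222), with none outside. The right half (top view) shows the cup tipped over the mouth, with the gate still shut. Next I roll the cup back upright and return it to its spot.

```bash
python3 -m inch '[0.05,0,0,0.02,0,-0.1,0.015, 0.05,0,0,0.04,0,-0.27,0.04, 0.05,0,0,0.06,0,-0.44,0.066, 0.05,0,0,0.08,0,-0.61,0.092, 0.05,0,0,0.08,0,-0.78,0.117, 0.05,0,0,0.08,0,-0.95,0.143, 0.05,0,0,0.08,0,-1.12,0.168, 0.05,0,0,0.08,0,-1.29,0.194]'; python3 - <<'E'
from h import *
im=manip.get_image("top")
cv2.imwrite("pics/top2.png",cv2.resize(im[150:240,215:325],None,fx=5,fy=5,interpolation=2)[:,:,::-1])
s=manip.observe();print(s["joint_pos"])
need(tool(18.5,20.6),[636,-60,304])
need(tool(0,20.6),[605,147,320])
E
```

```text
time_s: 10.38
position: [604.6, 147.6, 318.5]
tcp_rot: [[0.887, 0.461, -0.009], [0.079, -0.133, 0.988], [0.454, -0.877, -0.155]]
wrist_force: [0.2, 0.8, -2.2]
gripper_width: 58.7
finger_force: 35.0
[ 32.606  48.577 -33.762  93.754 -59.26   73.023 -21.411]
shift m [ 0.031 -0.207 -0.015] turn [-0.345 -1.01  -0.022] deg 61.17792682787551
shift m [ 0.    -0.     0.001] turn [-0.179 -1.056  0.27 ] deg 63.29100156211146
```

View pics/top2.png

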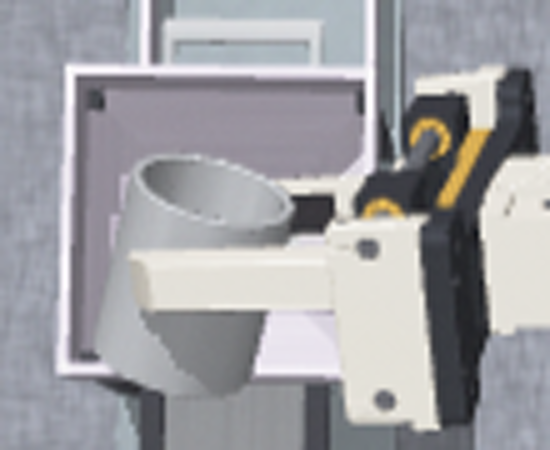

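The cup, at about (200,200) in the crop, is coming upright and looks empty.

```bash
python3 -m inch '[0.05,0,-0.02,0,-0.05,-0.15,-0.003, 0.05,0.005,-0.05,0,-0.1,-0.3,-0.006, 0.05,0.01,-0.08,-0.003,-0.15,-0.45,-0.01, 0.05,0.015,-0.11,-0.006,-0.2,-0.6,-0.013, 0.05,0.02,-0.14,-0.01,-0.25,-0.75,-0.016, 0.05,0.025,-0.17,-0.013,-0.3,-0.9,-0.02, 0.05,0.031,-0.207,-0.015,-0.345,-1.01,-0.022, 0.05,0.031,-0.207,-0.015,-0.345,-1.01,-0.022]'; python3 - <<'E'
from h import *
s=manip.observe();print(s["joint_pos"])
need(tool(18.5,20.6),[636,-144.8,46])
im=manip.get_image("top")
cv2.imwrite("pics/top3.png",cv2.resize(im[150:240,215:425],None,fx=3.8,fy=3.8,interpolation=2)[:,:,::-1])
E
```

```text
time_s: 11.42
position: [636.2, -64.0, 302.2]
tcp_rot: [[0.126, 0.945, 0.303], [0.331, -0.328, 0.885], [0.935, -0.011, -0.354]]
wrist_force: [-0.2, -0.0, -1.5]
gripper_width: 59.0
finger_force: 35.0
[ 51.283  46.5   -37.107  89.942 -48.357  66.083  29.832]
shift m [-0.    -0.081 -0.256] turn [-0.002 -0.011  0.011] deg 0.9203003798534387
```

View pics/top3.png

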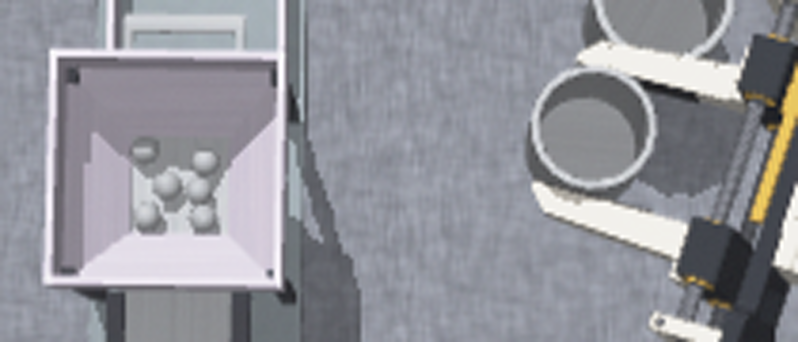

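All six balls are in the funnel, around crop (145–205, 150–215), and the cup is empty. Now I set it down.

```bash
python3 -m inch '[0.05,0,-0.04,-0.03,0,-0.01,0.01, 0.05,0,-0.081,-0.08,0,-0.01,0.01, 0.05,0,-0.081,-0.13,0,-0.01,0.01, 0.05,0,-0.081,-0.18,0,-0.01,0.01, 0.05,0,-0.081,-0.22,0,-0.01,0.01, 0.05,0,-0.081,-0.245,0,-0.01,0.01, 0.05,0,-0.081,-0.256,0,-0.01,0.01, 0.05,0,-0.081,-0.256,0,-0.01,0.01]'; python3 -m inch '[0.05,0,0,-0.002,0,0,0, 0.05,0,0,-0.004,0,0,0, 0.05,0,0,-0.004,0,0,0]'
```

```text
time_s: 12.48
position: [636.0, -139.3, 47.9]
tcp_rot: [[0.108, 0.951, 0.291], [0.33, -0.31, 0.892], [0.938, -0.001, -0.347]]
wrist_force: [0.6, -0.6, -1.4]
gripper_width: 59.0
finger_force: 35.0
time_s: 12.85
position: [635.9, -140.6, 44.1]
tcp_rot: [[0.107, 0.95, 0.292], [0.332, -0.311, 0.891], [0.937, 0.001, -0.349]]
wrist_force: [-0.9, -0.0, -1.9]
gripper_width: 59.1
finger_force: 35.0
```

```bash
python3 -m inch '[0.05,0,0,-0.0015,0,0,0, 0.05,0,0,-0.003,0,0,0, 0.05,0,0,-0.003,0,0,0, 0.05,0,0,-0.003,0,0,0]'
```

```text
time_s: 13.35
position: [636.0, -140.2, 41.9]
tcp_rot: [[0.107, 0.95, 0.292], [0.33, -0.311, 0.891], [0.938, 0.001, -0.346]]
wrist_force: [-1.8, -1.6, 4.4]
gripper_width: 59.1
finger_force: 35.0
```

```bash
python3 -m inch '[0.064,0,0,0.001,0,0,0, 0.07,0,0,0.001,0,0,0, 0.078,0,0,0.001,0,0,0, 0.078,0,0,0.001,0,0,0]'; python3 -m inch '[0.078,-0.004,-0.013,0.005,0,0,0, 0.078,-0.01,-0.036,0.013,0,0,0, 0.078,-0.02,-0.067,0.025,0,0,0, 0.078,-0.032,-0.107,0.04,0,0,0, 0.078,-0.036,-0.12,0.08,0,0,0, 0.078,-0.036,-0.12,0.13,0,0,0, 0.078,-0.036,-0.12,0.19,0,0,0, 0.078,-0.036,-0.12,0.25,0,0,0]'; python3 - <<'E'
from h import *
st()
im=manip.get_image("scene")
cv2.imwrite("pics/s4.png",cv2.resize(im[170:400,100:460],None,fx=2,fy=2,interpolation=2)[:,:,::-1])
E
```

```text
time_s: 13.85
position: [635.8, -140.3, 41.4]
tcp_rot: [[0.108, 0.95, 0.292], [0.331, -0.311, 0.891], [0.937, 0.0, -0.348]]
wrist_force: [0.2, -0.1, 0.7]
gripper_width: 77.1
finger_force: 0.0
time_s: 14.85
position: [599.2, -261.4, 293.7]
tcp_rot: [[0.108, 0.95, 0.293], [0.332, -0.312, 0.89], [0.937, 0.001, -0.349]]
wrist_force: [0.6, -0.5, 0.3]
gripper_width: 78.5
finger_force: 0.0
14.85 j [ 59.707  54.129 -31.351  70.265 -39.932  87.729  28.045] p [ 599.196 -261.438  293.706] F [ 0.552 -0.521  0.263] w 78.47496153864883 0.0
[[ 0.108  0.95   0.293]
 [ 0.332 -0.312  0.89 ]
 [ 0.937  0.001 -0.349]]
```

View pics/s4.png

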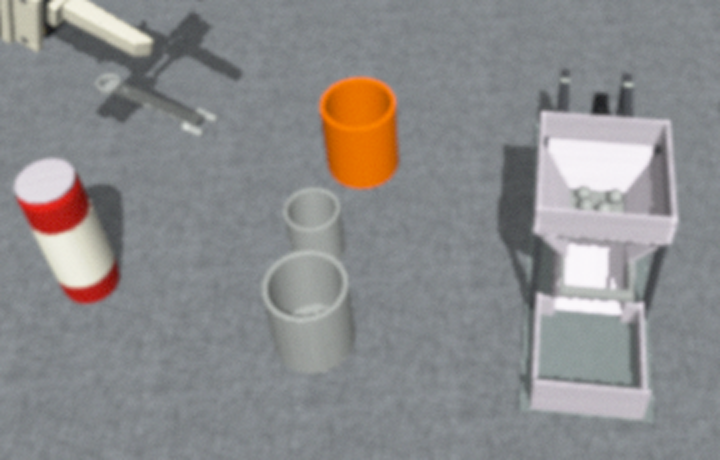

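The small cup stands upright and empty at its spot, about (313,220) in the crop. The balls are still in the funnel. Next, the gate handle.

```bash
python3 - <<'E'
from h import *
a=np.radians(-.9);x=np.array([-np.cos(a),-np.sin(a),0]);z=np.array([0,0,-1.]);R=np.c_[x,np.cross(z,x),z];print(R)
need(R,[516,143,260])
need(tool(18,89),[516,143,260])
E
```

```text
[[-1.     0.016  0.   ]
 [ 0.016  1.     0.   ]
 [ 0.     0.    -1.   ]]
shift m [-0.086  0.404 -0.045] turn [-1.138 -0.79   1.599] deg 121.24297299901936
shift m [-0.086  0.404 -0.045] turn [-1.133  0.386 -0.007] deg 68.59920048629108
```

```bash
python3 -m inch '[0.07,0,0.04,0.02,-0.15,0.05,0, 0.06,-0.01,0.09,0.03,-0.3,0.1,0, 0.05,-0.02,0.14,0.03,-0.47,0.16,0, 0.045,-0.035,0.19,0.02,-0.64,0.22,0, 0.045,-0.05,0.24,0.01,-0.81,0.28,0, 0.045,-0.065,0.3,-0.01,-0.97,0.33,0, 0.045,-0.086,0.35,-0.03,-1.133,0.386,0, 0.045,-0.086,0.404,-0.045,-1.133,0.386,0]'; python3 - <<'E'
from h import *
s=manip.observe();print(s["joint_pos"])
a=np.radians(-.9);x=np.array([-np.cos(a),-np.sin(a),0]);z=np.array([0,0,-1.]);R=np.c_[x,np.cross(z,x),z]
need(R,[516,143,240])
E
```

```text
time_s: 15.9
position: [512.0, 149.5, 247.3]
tcp_rot: [[0.31, 0.951, -0.004], [0.951, -0.31, 0.021], [0.019, -0.01, -1.0]]
wrist_force: [0.5, -0.7, 0.3]
gripper_width: 44.6
finger_force: 0.0
[ -7.08   23.785 -15.753  98.317   5.963  58.604 -42.701]
shift m [ 0.004 -0.007 -0.007] turn [-0.011 -0.022  1.87 ] deg 107.16134233743091
```

```bash
python3 -m inch '[0.045,0,0,0,0,0,0.18, 0.045,0,0,0,0,0,0.36, 0.045,0,0,0,0,0,0.54, 0.045,0,0,0,0,0,0.72, 0.045,0,0,0,0,0,0.9, 0.045,0,0,0,0,0,1.08, 0.045,0,0,0,0,0,1.26, 0.045,0,0,0,0,0,1.44]'; python3 -m inch '[0.045,0,0,0,0,0,0.18, 0.045,0,0,0,0,0,0.36, 0.045,0,0,0,0,0,0.43, 0.045,0,0,0,0,0,0.43]';python3 - <<'E'
from h import *
s=manip.observe();print(s["joint_pos"])
im=manip.get_image("wrist");cv2.imwrite("pics/w5.png",im[:,:,::-1])
a=np.radians(-.9);x=np.array([-np.cos(a),-np.sin(a),0]);z=np.array([0,0,-1.]);R=np.c_[x,np.cross(z,x),z]
need(R,[516,143,110])
print(proj("wrist",[[516,143,144],[516,143,98],[438.8,144.3,98]],s))
g=cv2.cvtColor(im,cv2.COLOR_RGB2GRAY)
E
```

```text
time_s: 16.9
position: [514.0, 142.8, 247.0]
tcp_rot: [[-0.9, 0.434, -0.021], [0.435, 0.901, -0.003], [0.018, -0.012, -1.0]]
wrist_force: [-0.1, -0.6, -0.7]
gripper_width: 45.0
finger_force: 0.0
time_s: 17.4
position: [514.0, 142.8, 246.8]
tcp_rot: [[-0.999, 0.026, -0.018], [0.026, 1.0, -0.011], [0.018, -0.011, -1.0]]
wrist_force: [0.9, 0.0, -0.2]
gripper_width: 44.9
finger_force: 0.0
[  9.616  28.802 -42.63   96.749  21.29   64.144  49.153]
shift m [ 0.002  0.    -0.137] turn [ 0.011 -0.018  0.011] deg 1.366441010186727
[[321.374 240.489]
 [321.5   225.847]
 [320.895 136.325]]
```

View pics/w5.png

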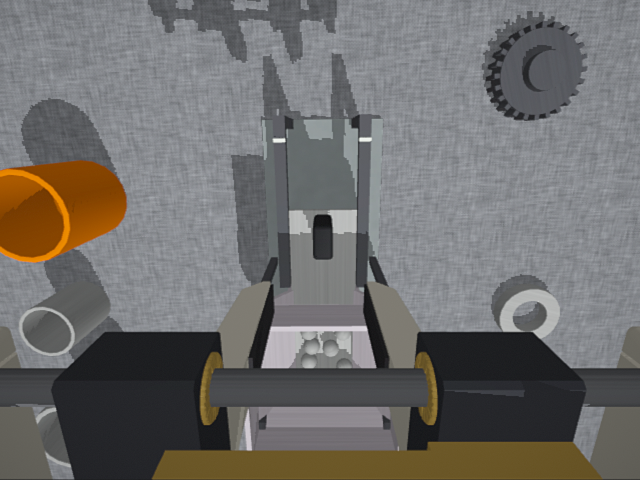

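The wrist view shows the handle at (323,237), the gate's front edge at about row 210 and the mark ticks at (280,140) and (365,140). Six balls lie in the throat.

```bash
python3 - <<'E'
from h import *
s=manip.observe()
im=cv2.imread("pics/w5.png");g=cv2.cvtColor(im,cv2.COLOR_BGR2GRAY).astype(int)
print(g[200:218,300:310].mean(1).astype(int), g[134:147,276:284].mean(1).astype(int), g[134:147,361:369].mean(1).astype(int))
m=g[205:270,310:337]<60;ys,xs=np.nonzero(m);print(xs.min()+310,xs.max()+310,ys.min()+205,ys.max()+205)
print(cast("wrist",[[305,209.5],[280,140],[365,140]],98,s))
xc=(xs.min()+xs.max())/2+310
print(cast("wrist",[[xc,ys.max()+205.5]],144,s))
E
```

```text
[103 103 104 103 104 103 104 104 102 102 128 148 147 146 153 163 163 163] [ 95  95  90  95 171 242 240 238 175  96  90  94  94] [ 95  92  98 165 242 239 238 184 100  91  95  96  95]
313 331 215 258
[[500.743 128.87   98.   ]
 [440.871 110.033  98.   ]
 [442.717 181.286  98.   ]]
[[530.76  143.252 144.   ]]
```

```bash
python3 -m inch '[0.045,0.003,0.0005,-0.04,0.011,-0.018,0.011, 0.045,0.003,0.0005,-0.085,0.011,-0.018,0.011, 0.045,0.003,0.0005,-0.12,0.011,-0.018,0.011, 0.045,0.003,0.0005,-0.135,0.011,-0.018,0.011, 0.045,0.003,0.0005,-0.137,0.011,-0.018,0.011, 0.045,0.003,0.0005,-0.137,0.011,-0.018,0.011]'
```

```text
time_s: 18.2
position: [517.8, 144.6, 110.8]
tcp_rot: [[-1.0, 0.013, 0.002], [0.013, 1.0, 0.001], [-0.002, 0.001, -1.0]]
wrist_force: [0.2, -0.5, -0.4]
gripper_width: 45.4
finger_force: 0.0
```

```bash
python3 -m inch '[0.01,0,-0.001,0,0,0,0, 0.01,0,-0.001,0,0,0,0, 0.01,0,-0.001,0,0,0,0, 0.01,0,-0.001,0,0,0,0, 0.01,0,-0.001,0,0,0,0, 0.01,0,-0.001,0,0,0,0]' 50; python3 -c "
from h import *
st()"
```

```text
time_s: 18.95
position: [517.1, 144.8, 110.0]
tcp_rot: [[-1.0, 0.012, 0.001], [0.012, 1.0, 0.003], [-0.001, 0.003, -1.0]]
wrist_force: [0.2, 5.5, -0.0]
gripper_width: 15.9
finger_force: 50.0
18.95 j [  5.615  37.598 -36.853 106.88   30.585  45.638  41.813] p [517.084 144.848 110.018] F [ 0.208  5.544 -0.007] w 15.8949303156144 50.00317096710205
[[-1.     0.012  0.001]
 [ 0.012  1.     0.003]
 [-0.001  0.003 -1.   ]]
```

```bash
python3 -m inch '[0.01,-0.008,0.0015,0,0,0,0, 0.01,-0.016,0.0016,0,0,0,0, 0.01,-0.024,0.0018,0,0,0,0, 0.01,-0.032,0.0019,0,0,0,0, 0.01,-0.04,0.002,0,0,0,0, 0.01,-0.048,0.0021,0,0,0,0, 0.01,-0.055,0.0022,0,0,0,0, 0.01,-0.06,0.0023,0,0,0,0]'; python3 -m inch '[0.01,0,0,0,0,0,0, 0.01,0,0,0,0,0,0, 0.01,0,0,0,0,0,0, 0.01,0,0,0,0,0,0]'; python3 - <<'E'
from h import *
st();s=manip.observe()
a=manip.get_image("wrist");b=manip.get_image("top")
cv2.imwrite("pics/w6f.png",a[:,:,::-1])
c=np.hstack([cv2.resize(a[90:390,180:460],(420,450),interpolation=2),cv2.resize(b[110:310,210:340],(293,450),interpolation=2)])
cv2.imwrite("pics/w6.png",c[:,:,::-1])
print(proj("wrist",[[441.5,145,98],[441.5,181,98],[441.5,109,98]],s))
E
```

```text
time_s: 19.95
position: [460.7, 145.7, 110.0]
tcp_rot: [[-1.0, 0.014, 0.007], [0.014, 1.0, 0.003], [-0.006, 0.003, -1.0]]
wrist_force: [8.6, 3.7, -6.6]
gripper_width: 16.1
finger_force: 50.0
time_s: 20.45
position: [460.6, 145.7, 110.0]
tcp_rot: [[-1.0, 0.014, 0.006], [0.014, 1.0, 0.003], [-0.006, 0.003, -1.0]]
wrist_force: [7.4, 3.7, -3.9]
gripper_width: 15.7
finger_force: 50.0
20.45 j [  4.675  33.64  -36.839 115.395  30.848  40.422  37.58 ] p [460.55  145.727 110.008] F [ 7.449  3.669 -3.905] w 15.736621329865446 49.996325969696045
[[-1.     0.014  0.006]
 [ 0.014  1.     0.003]
 [-0.006  0.003 -1.   ]]
[[318.428 251.335]
 [388.    250.333]
 [248.88  252.337]]
```

View pics/w6.png

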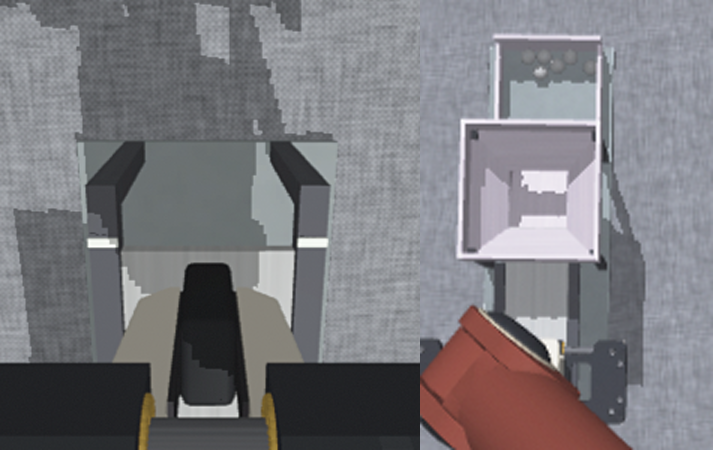

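The balls are in the tray. In the left view the gate edge is at row 250 and the mark at row 242, so it is roughly 3 mm short. I'll measure that precisely and correct it.

```bash
cat > e.py <<'E'
from h import *
import sys
s=manip.observe();im=manip.get_image("wrist");g=cv2.cvtColor(im,cv2.COLOR_RGB2GRAY).astype(float)
cv2.imwrite(sys.argv[1],im[:,:,::-1])
def mk(c):
    r=np.arange(235,275);v=np.clip(g[235:275,c-5:c+5].mean(1)-150,0,None);return (r*v).sum()/v.sum()
def ed(c):
    v=g[235:275,c-4:c+4].mean(1);d=np.diff(v);i=d.argmax();return 235+i+.5,d[i]
L,Rr=mk(248),mk(388);e=[ed(275),ed(290),ed(365)]
print(L,Rr,e)
P=cast("wrist",[[248,L],[388,Rr],[275,e[0][0]],[290,e[1][0]],[365,e[2][0]]],98,s);print(P[:,:2])
ln=np.polyfit(P[:2,1],P[:2,0],1);print("edge short of mark mm",P[2:,0]-np.polyval(ln,P[2:,1]), "pos",s["position"],s["wrist_force"],s["time_s"])
E
python3 e.py pics/w7.png
```

```text
251.66925781972978 251.44583560152418 [(np.float64(257.5), np.float64(21.0)), (np.float64(257.5), np.float64(21.125)), (np.float64(256.5), np.float64(53.375))]
[[441.167 108.575]
 [442.156 181.032]
 [444.598 122.373]
 [444.718 130.171]
 [444.764 169.185]]
edge short of mark mm [3.243 3.256 2.77 ] pos [460.591 145.73  110.012] [ 6.789  2.931 -5.791] 20.55
```

```bash
python3 -m inch '[0.01,-0.0015,0.0007,0,0,0,0, 0.01,-0.0034,0.0012,0,0,0,0, 0.01,-0.0034,0.0012,0,0,0,0, 0.01,-0.0034,0.0012,0,0,0,0, 0.01,-0.0034,0.0012,0,0,0,0]'; python3 e.py pics/w8.png
```

```text
time_s: 21.22
position: [457.5, 145.8, 110.0]
tcp_rot: [[-1.0, 0.015, 0.006], [0.015, 1.0, 0.001], [-0.006, 0.001, -1.0]]
wrist_force: [8.1, 1.3, -3.9]
gripper_width: 16.1
finger_force: 50.0
257.1030583873957 257.1174574753805 [(np.float64(257.5), np.float64(20.875)), (np.float64(257.5), np.float64(21.0)), (np.float64(256.5), np.float64(53.25))]
[[441.065 108.402]
 [442.216 181.209]
 [441.505 122.423]
 [441.628 130.224]
 [441.685 169.232]]
edge short of mark mm [ 0.219  0.218 -0.341] pos [457.506 145.788 110.007] [ 8.083  1.301 -3.914] 21.225
```

The gate edge is level with the mark to within 0.3 mm. I've used all my picture views, so I'll count the balls numerically.

```bash
python3 - <<'E'
from h import *
t=manip.get_image("top");g=cv2.cvtColor(t,cv2.COLOR_RGB2GRAY)
def hc(sub,n):
    u=cv2.resize(sub,None,fx=6,fy=6,interpolation=2)
    c=cv2.HoughCircles(u,cv2.HOUGH_GRADIENT,1.5,26,param1=60,param2=14,minRadius=15,maxRadius=27)
    print(n,None if c is None else c[0].round(0).tolist())
hc(g[127:165,244:292],"tray");hc(g[175:215,240:282],"throat")
old=cv2.imread("pics/top0.png",0);s0=cv2.imread("pics/scene0.png",0);s1=cv2.cvtColor(manip.get_image("scene"),cv2.COLOR_RGB2GRAY)
d=cv2.absdiff(g,old)[125:165,240:296]
for r in d[4:32:2,4:54:2]: print("".join("#" if v>40 else "+" if v>18 else "." for v in r))
d=cv2.absdiff(s0,s1)[315:375,362:430]
print()
for r in d[::2,::1]: print("".join("#" if v>40 else "+" if v>18 else "." for v in r))
st()
E
```

```text
tray [[124.0, 103.0, 26.0], [19.0, 196.0, 18.0], [247.0, 131.0, 21.0], [92.0, 131.0, 17.0], [113.0, 76.0, 24.0], [287.0, 142.0, 23.0]]
throat [[67.0, 196.0, 23.0], [193.0, 143.0, 19.0], [77.0, 91.0, 20.0], [25.0, 214.0, 21.0], [227.0, 83.0, 16.0]]
.........................
.........................
..........+..............
......++..++....+........
............#+...........
.............+.......+...
.........##..............
.........#+..............
.........................
.........###.............
.........................
.........................
..+......................
..#+++++++++++++++.......

......+++.....+###############################..+++...++............
............+++################################.+##+.+#+............
.....................++#++++###################+.+....++............
....................................................................
....................................................................
....................................................................
....................................................................
....
[... 1113 characters left out ...]
......................+##++............................
....................................................................
....................................................................
....................................................................
....................................................................
....................................................................
....................................................................
21.375 j [  4.494  33.425 -36.76  115.815  30.893  40.215  37.235] p [457.493 145.76  109.996] F [ 7.294  1.226 -4.015] w 15.850690971935185 49.9983412027359
[[-1.     0.015  0.006]
 [ 0.015  1.     0.001]
 [-0.006  0.001 -1.   ]]
```

```bash
python3 - <<'E'
from h import *
g=np.mean([manip.get_image("top").mean(2) for _ in range(3)],0)
old=cv2.imread("pics/top0.png").mean(2)
d=(g-old)[126:166,242:296]
for r in d: print("".join("#" if v>20 else "+" if v>6 else "-" if v<-6 else "." for v in r))
print("funnel")
for r in g[172:218,238:284]: print("".join(" .:-=+*#%@"[min(9,int(v/26))] for v in r))
E
```

```text
+...............................................++++++
..+.+..++.++..+..+++++++++++++.++++++++++++++++++++.++
............+................++.....................++
++++.+.............+...+.+.....+.................+.+.+
++...........+..............................+..+.+++++
++.+.....+.....+......+.........+.+............+..++.+
++.............+++....+..........+#+...........+++++++
++.+........+++++++..++#++....+.+++++.............++++
++.+.+...+..+++#+++.++##++......++##+....+.....++.++++
++.+........++#++++-++##++......++#++...........+..+++
++.+..........++++...++++...++...++++...........+..+++
++.+.........-.++...-.....#+#++..+++......+++.+.+..+++
++...................--...++##+..-..-.....+#++..+...++
++.+................+#+...++##+..........++#+++.+.+++.
++.................####+.-+++++..........+++++..+..+++
++.+..............+#####...++...........-.++++..+...+.
++...............+######......-.................+...+.
++.................####+....................-.+.......
++.+................++............+.........+.+.+.....
++.....................-......................+......+

[... 2568 characters left out ...]
###*###*+++++++++++++++++++++++++#%%%%%%%%
*######*###*+++++++++++++++++++++++++#%%%%%%%%
*######*###*+++++********************#%#%%%%%%
*######*###*+++++%@@@@@@@@@@@@@@@%@@@%#%%%%%%%
*######*###*+++++%@@@@@@@@@@@@@@@@@@@%#%%%%%%%
*######*###*++++*%@@@@@@@@@@@@@@@@@@@%#%%%%%%%
*######*###*++++%@@@@@@@@@@@@@@@@@@@@%%%%%%%%%
*######*###*****%%@@@@@@@@@@@@@@@@@@@%#%%%%%%%
*######*########%%%%%%%%%%%@@@%%%%%%%%#%%%%%%%
*######*#%%%%%%%%%%%%%%%%%%%%%%%%%%%%%%%%%%%%%
*#######%%%%%%%%%%%%%%%%%%%%%%%%%%%%%%%%%%%%%%
*#####%%%%%%%%%%%%%%%%%%%%%%%%%%%%%%%%%%%%%%%%
*#*##%%%%%%%%%%%%%%%%%%%%%%%%%%%%%%%%%%%%%%%%%
*###%%%%%%%%%%%%%%%%%%%%%%%%%%%%%%%%%%%%%%%%%%
*#%%%%%%%%%%%%%%%%%%%%%%%%%%%%%%%%%%%%%%%%%%%%
```

Six ball blobs show up in the tray and the funnel is empty, so I'm handing in.

```bash
python3 -c "
from cell import manip
print(manip.close_job())"
```

```text
the job is handed in; nothing more can be done
None
```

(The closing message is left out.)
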